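# Lower two round-bottomed flasks into deep cans

## Robot

A 6-joint arm with a two-finger parallel gripper is mounted at the origin on a cart in front of the work surface, level with it; the furniture and walls round the work are solid. World frame = base frame: x ahead of the robot, y to its left, z up, the work surface at z = 0. Lengths are in m, angles in rad, forces in N, time in s.
With the tool pointing down it reaches from about 0.35 to 0.775 m from the base axis. Payload 7.3 kg.
Tool frame: the origin (TCP) lies at the very end of the fingers, on their centre line; the grasp point (between the pads) lies 19 mm behind it (pinch_z is the distance from the TCP to the grasp point, in m); z points along the fingers, y is the line along which they close (so a half turn about z gives the same grasp; the last joint's range is limited). The gripper opens to 92 mm and grips with 3 to 60 N. Pads are 19 mm wide; open, the fingers measure 130 mm over their backs; the gripper's body (75 mm by 190 mm) begins 47 mm behind the grasp point.
Start: joints at [-1.277, 0.342, 1.524, -0, 1.275, -0.146], TCP at [0.224, -0.475, 0.188] pointing down, gripper open.
Joint ranges: [-2.53, 2.53], [-0.77, 2.02], [0.04, 2.7], [-1, 4.14], [0.28, 2.66], [-3.11, 3.11]. Speed limits (rad/s): [2.57, 2.57, 3.14, 3.14, 3.14, 3.14].

## Interface

Orientations are given as [roll, pitch, yaw] about the fixed x, y, z axes, in that order (R = Rz(yaw) Ry(pitch) Rx(roll)).
In Python, from cell import * gives the robot as it stands.
- The arm moves only by the tool arm_command, never from a script. Its arguments are lists of equal length, an entry for each row: "fingers": the gripper command: -1 is fully open, 1 is shut, values between are in proportion; "travel": the shift along the tool's x, y, z in m, a list of three; "dr": the turn, a rotation vector about the tool's x, y, z in degrees, a list of three. In form: {"fingers": [fingers, ...], "travel": [[x, y, z], ...], "dr": [[wx, wy, wz], ...]}. A call has 1 to 8 rows; each row is the pose to reach, as a shift and turn from the pose commanded when the call began, along the tool's axes at that moment; what a row does not reach only later rows make up. A row lasts 1/12 s, in which the tool goes at most 41.7 mm and 7.16 degrees, less where a joint would pass 70% of its speed; a pose out of reach is approached as far as the arm can. A call with a gripper value outside its range is refused whole. The fingers move at their own pace and stop on an object; "squeeze" is the grip in N (left out, the last holds). Time passes only in rows, so rows that repeat a pose let the fingers close. It gives the time, the measured TCP pose, the force, the opening and the grip force at its end, in the units of the state.
- observe(): the state, without advancing time (a new reading comes with each control period).
- read_camera(name): name is "scene" or "top" or "wrist"; returns a dict with "color" (420x560x3 uint8, blue, green, red), "z_map" (420x560 float32, m along the optical axis (not along the pixel's ray), 0 where there is no reading), "fx", "fy", "cx", "cy" (pixels), "R" (3x3) and "t" (3): a world point X has camera coordinates R X + t. Camera axes: x right, y down, z forward; pixel columns grow to the right and rows downward; lengths in m; the calibration is good to about 2 mm. A picture is of the moment at which its call begins.
- hand_in(): hands the job in; it is judged then, once.
The state is a dict: "time": time; "qpos": joint angles; "qvel": joint speeds; "joint_efforts": joint torques, N m; "tool_pos": TCP position; "tool_rot": TCP orientation; "contact_force": force on the tool from outside, world axes, zero at the start; "torque": the same for the moment, N m; "opening": finger opening in m; "grip_force": force on a finger pad.
Only numpy, scipy, OpenCV 4.12 (cv2) and the standard library are available. Lean on these libraries where they do the work, as an engineer would, in place of code of your own. Each camera call takes 0.05 s, during which the arm holds its last target. There are 200 camera calls.

## Task

Put the two amber round-bottomed flasks away: lower each one, by its neck, into the deep can whose collar has the colour of its stopper and set its bulb down gently on the sprung felt ring inside, which lies at a different unknown depth in each can. Feel for the seat: let go only when the bulb rests on it, neither dropping the flask even a few millimetres nor pressing it down or knocking it on the can, so that both stand upright and still in their cans. Leave the vial and the dropper bottle where they stand.

Things in the scene. Friction and masses are not known exactly. Their poses are not given: they have to be found in the camera images.
- flask_red_center (a point): Centre, half-way up, of the loose amber flask with the red stopper, 157 mm tall. z points up along its straight neck, which is 24 mm in diameter from 25 mm below to 55 mm above this point: pinch it from above about 40 mm above this point. A 29 mm wide lip lies 60 to 64 mm above, the red stopper ends 78.5 mm above this point.
- flask_red_bulb (a point): Centre of the round bulb (radius 30 mm) of the flask with the red stopper, 30 mm above its underside, on its axis.
- flask_red: The same flask with the red stopper, 0.15 to 0.31 kg; origin at the underside of the bulb, on the axis; z up along the neck. Bottom-heavy: it rights itself when it stands on a ring. It starts upright on a fixed cork ring (80 mm across, 14 mm tall), its underside 8 mm above the bench; which of two rings is random.
- can_red_rim (a point): Centre of the open mouth, at rim height (116 mm above the bench), of the fixed deep round aluminium can with the red collar; z up. Inner diameter 84 mm, outer 100 mm. The seat inside is set by hand at its own height in each can: the underside of a flask set down comes 56 to 95 mm below the rim. It is not measured and must be felt.
- can_red: The can with the red collar; origin at the centre of its underside on the bench, z up. Its seat is a steel disc with a grey felt ring (36 mm hole) that centres the bulb. The seat is on springs: it yields about 1 mm per 1.5 newton over 7 mm, then is hard.
- flask_blue_center (a point): Centre, half-way up, of the loose amber flask with the blue stopper, 157 mm tall. z points up along its straight neck, which is 24 mm in diameter from 25 mm below to 55 mm above this point: pinch it from above about 40 mm above this point. A 29 mm wide lip lies 60 to 64 mm above, the blue stopper ends 78.5 mm above this point.
- flask_blue_bulb (a point): Centre of the round bulb (radius 30 mm) of the flask with the blue stopper, 30 mm above its underside, on its axis.
- flask_blue: The same flask with the blue stopper, 0.15 to 0.31 kg; origin at the underside of the bulb, on the axis; z up along the neck. Bottom-heavy: it rights itself when it stands on a ring. It starts upright on a fixed cork ring (80 mm across, 14 mm tall), its underside 8 mm above the bench; which of two rings is random.
- can_blue_rim (a point): Centre of the open mouth, at rim height (116 mm above the bench), of the fixed deep round aluminium can with the blue collar; z up. Inner diameter 84 mm, outer 100 mm. The seat inside is set by hand at its own height in each can: the underside of a flask set down comes 56 to 95 mm below the rim. It is not measured and must be felt.
- can_blue: The can with the blue collar; origin at the centre of its underside on the bench, z up. Its seat is a steel disc with a grey felt ring (36 mm hole) that centres the bulb. The seat is on springs: it yields about 1 mm per 1.5 newton over 7 mm, then is hard.
- vial_center (a point): Bystander, to be left alone: small brown vial with a black cap, 23 mm in diameter, 57 mm tall; this point is its centre, half-way up.
- dropper_center (a point): Bystander, to be left alone: amber dropper bottle with a black rubber bulb, 34 mm in diameter, 102 mm tall; this point is its centre, half-way up.
Things that resemble listed ones, but are neither listed nor needed, are in the scene too. What is shaped like the flask_blue but purple or yellow is not meant.

How it is judged:
By the outcome, as a careful person would: the job done as asked, in the order asked, and still so for the second after the job is handed in, with the robot touching nothing.
It also fails if it takes over 72 s, if anything falls off the work surface, if the arm or the gripper's body presses on something with over 40 N, if the wrist force passes 120 N, or if a joint passes its speed limit or range.

## Working session

There is one attempt and no reset: what is moved stays moved. The work goes in short steps, Python scripts to look and compute and a tool call to move; the robot and the scene stay as the last step left them, time stands still between calls to the robot, and variables do not carry over. Pictures are saved under pics/ and viewed, at most 10 in all, crops included, and the job is handed in when it is done.

Besides the shell and the picture viewer there is one more tool, called after "Emit:" in YAML: its name, and indented under it one key for each argument. arm_command: Moves the arm, as the interface text tells. Its arguments: {"type":"object","properties":{"fingers":{"type":"array","items":{"type":"number"}},"travel":{"type":"array","items":{"type":"array","items":{"type":"number"}}},"dr":{"type":"array","items":{"type":"array","items":{"type":"number"}}},"squeeze":{"type":"number"}},"required":["fingers","travel","dr"]}

```bash
mkdir -p pics; ls; python3 - <<'E'
from cell import *
import cv2,numpy as np
s=observe();print(s)
a=read_camera("top");b=read_camera("scene")
np.savez('/tmp/top.npz',**a);np.savez('/tmp/scene.npz',**b)
cv2.imwrite('pics/top.png',a['color']);cv2.imwrite('pics/scene.png',b['color'])
E
```

```text
pics
{'time': 0.0, 'qpos': array([-1.27697386e+00,  3.42714712e-01,  1.52503215e+00,  9.11127531e-06,
        1.27541666e+00, -1.46007137e-01]), 'qvel': array([-0.00084468,  0.00026912,  0.00079213,  0.00066466, -0.00080363,
       -0.0002167 ]), 'joint_efforts': array([-5.21773145e-04, -4.31248462e+01, -2.44215560e+01,  7.16139749e-02,
        5.58968622e-02, -1.13845317e-04]), 'tool_pos': array([ 0.22341648, -0.47455954,  0.1876439 ]), 'tool_rot': array([-3.14003976e+00, -2.37164083e-04,  4.39826759e-01]), 'contact_force': array([-0.05905597,  0.6453348 , -0.14119705]), 'torque': array([-0.00865162, -0.00971525, -0.01630983]), 'grip_force': 0.0, 'opening': 0.09170905368269676}
```

View pics/top.png

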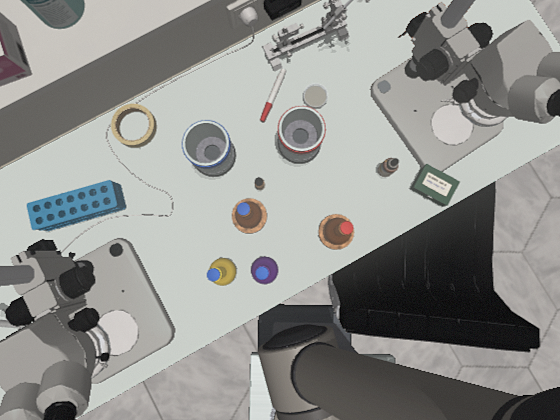

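View pics/scene.png

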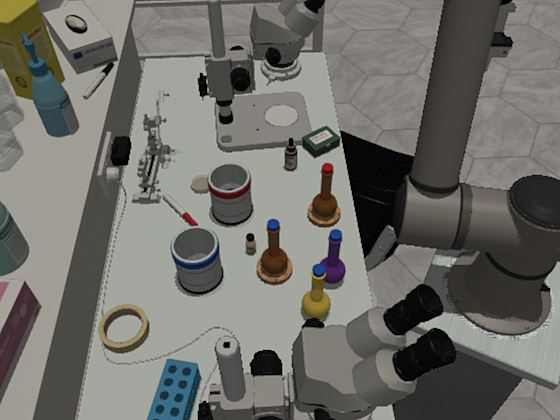

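The top view shows the amber flasks with their blue stopper at (243,210) and red stopper at (346,229). The blue can is at (207,147), the red can at (301,132), the vial at (259,183) and the dropper at (390,165). The yellow and purple flasks at (222,271) and (264,270) are decoys.

```bash
cat > h.py <<'E'
import numpy as np,cv2
from scipy.optimize import least_squares
def pts(c):
    v,u=np.mgrid[0:420,0:560]; z=c['z_map']
    P=np.stack([(u-c['cx'])/c['fx']*z,(v-c['cy'])/c['fy']*z,z],-1)
    W=(P-c['t'])@c['R']; W[z==0]=np.nan
    return W
def circ(p,r=None):
    f=lambda q:np.hypot(p[:,0]-q[0],p[:,1]-q[1])-(q[2] if r is None else r)
    q0=[*p[:,:2].mean(0),.03 if r is None else r]
    s=least_squares(f,q0,loss='soft_l1',f_scale=.002);return s.x,np.sqrt((s.fun**2).mean())
E
python3 - <<'E'
from h import *
for n in ('top','scene'):
    c=dict(np.load(f'/tmp/{n}.npz'));W=pts(c);C=c['color'].astype(int)
    print(n,'cam',-c['R'].T@c['t'])
    B,G,R=C[...,0],C[...,1],C[...,2]
    rois={'top':dict(fb=(243,210),fr=(346,229),cb=(207,147),cr=(301,132),vial=(259,183),drop=(390,165),yel=(222,271),pur=(264,270)),
          'scene':dict(fb=(273,226),fr=(327,170),cb=(197,258),cr=(230,192),vial=(250,243),drop=(291,155),yel=(319,271),pur=(335,237))}[n]
    for k,(u,v) in rois.items():
        h=34 if k[0]=='c' else 14
        w=W[v-h:v+h,u-h:u+h].reshape(-1,3);w=w[np.isfinite(w[:,2])]
        if k[0]=='c':
            p=w[abs(w[:,2]-.116)<.004]; 
            print(k,len(p),p.mean(0).round(4),((p.max(0)+p.min(0))/2).round(4),np.ptp(p,axis=0).round(3),circ(p,.046))
        else:
            zt=np.percentile(w[:,2],99.5);p=w[w[:,2]>zt-.006]
            print(k,len(p),'top',zt.round(4),p.mean(0).round(4),((p.max(0)+p.min(0))/2).round(4),np.ptp(p,axis=0).round(3))
E
```

```text
top cam [0.37477993 0.0957629  0.95789496]
fb 133 top 0.1673 [0.4552 0.1676 0.1645] [0.4546 0.168  0.1648] [0.023 0.023 0.007]
fr 137 top 0.167 [ 0.4227 -0.0289  0.1645] [ 0.4227 -0.0292  0.1646] [0.025 0.023 0.006]
cb 459 [0.594  0.2524 0.1153] [0.5951 0.2535 0.116 ] [0.098 0.098 0.008] (array([0.59465608, 0.25269187, 0.046     ]), np.float64(0.0023128292654573434))
cr 469 [0.6271 0.0555 0.1152] [0.6281 0.0562 0.1156] [0.098 0.097 0.007] (array([0.62820425, 0.05587993, 0.046     ]), np.float64(0.002344891028149257))
vial 53 top 0.0597 [0.5264 0.1449 0.0572] [0.5269 0.1447 0.0575] [0.017 0.017 0.006]
drop 30 top 0.1002 [ 0.5668 -0.1413  0.0979] [ 0.5671 -0.1416  0.098 ] [0.012 0.011 0.007]
yel 140 top 0.1587 [0.3305 0.2207 0.1565] [0.3305 0.2203 0.157 ] [0.024 0.023 0.008]
pur 140 top 0.1592 [0.335  0.1295 0.1567] [0.3349 0.1296 0.1569] [0.023 0.023 0.007]
scene cam [0.12471502 0.77541928 1.01066933]
fb 101 top 0.1671 [0.4529 0.1677 0.1647] [0.4522 0.167  0.1652] [0.024 0.025 0.008]
fr 80 top 0.1673 [ 0.4198 -0.028   0.1647] [ 0.4204 -0.0284  0.1651] [0.023 0.027 0.008]
cb 413 [0.5913 0.2557 0.1151] [0.5919 0.2533 0.1157] [0.096 0.097 0.007] (array([0.59252018, 0.25342824, 0.046     ]), np.float64(0.002387216919643611))
cr 317 [0.624  0.0588 0.1154] [0.6256 0.0575 0.1159] [0.096 0.097 0.008] (array([0.62597775, 0.05649431, 0.046     ]), np.float64(0.002587539540698401))
vial 49 top 0.0598 [0.5213 0.1476 0.0575] [0.5028 0.1578 0.0578] [0.058 0.045 0.008]
drop 14 top 0.0936 [ 0.5632 -0.138   0.0922] [ 0.5644 -0.1379  0.093 ] [0.01  0.008 0.009]
yel 118 top 0.1601 [0.3286 0.222  0.1574] [0.3289 0.2221 0.158 ] [0.025 0.026 0.007]
pur 104 top 0.1597 [0.333  0.1304 0.1572] [0.3333 0.1304 0.1573] [0.023 0.025 0.007]
```

Emit:
arm_command:
  fingers: [-1,-1,-1,-1,-1,-1,-1,-1]
  travel:
    - [0.015,-0.012,-0.02]
    - [0.04,-0.032,-0.04]
    - [0.065,-0.055,-0.055]
    - [0.095,-0.08,-0.065]
    - [0.125,-0.107,-0.072]
    - [0.155,-0.132,-0.072]
    - [0.183,-0.157,-0.072]
    - [0.21,-0.18,-0.072]
  dr:
    - [0,0,3]
    - [0,0,6]
    - [0,0,10]
    - [0,0,14]
    - [0,0,18]
    - [0,0,22]
    - [0,0,25.2]
    - [0,0,25.2]

```text
time: 0.77
tool_pos: [0.3371, -0.2207, 0.2603]
tool_rot: [-3.142, -0.0, -0.003]
contact_force: [0.2, -0.8, -0.1]
opening: 0.0917
grip_force: 0.0
```

Emit:
arm_command:
  fingers: [-1,-1,-1,-1,-1,-1,-1,-1]
  travel:
    - [0.014,-0.032,0]
    - [0.028,-0.064,0]
    - [0.042,-0.096,0]
    - [0.056,-0.128,0]
    - [0.068,-0.156,0]
    - [0.077,-0.176,0]
    - [0.082,-0.188,0]
    - [0.084,-0.192,0]
  dr:
    - [0,0,0]
    - [0,0,0]
    - [0,0,0]
    - [0,0,0]
    - [0,0,0]
    - [0,0,0]
    - [0,0,0]
    - [0,0,0]

```text
time: 1.43
tool_pos: [0.4212, -0.0289, 0.26]
tool_rot: [-3.141, 0.001, 0.003]
contact_force: [0.1, -0.5, 0.9]
opening: 0.0918
grip_force: 0.0
```

```bash
cat > w.py <<'E'
from cell import *
from h import *
import sys
def wrist(name=None):
    s=observe();c=read_camera("wrist");W=pts(c)
    print('tcp',s['tool_pos'].round(4),s['tool_rot'].round(4),'F',s['contact_force'].round(2),'cam',(-c['R'].T@c['t']).round(3))
    if name: cv2.imwrite(f'pics/{name}.png',c['color'])
    return s,c,W
E
python3 - <<'E'
from w import *
s,c,W=wrist('w1')
w=W.reshape(-1,3);w=w[np.isfinite(w[:,2])]
near=w[np.hypot(w[:,0]-.4213,w[:,1]+.0288)<.03]
for a,b in((.15,.172),(.16,.175),(.135,.15)):
    p=near[(near[:,2]>a)&(near[:,2]<b)]
    if len(p)>10: print(a,len(p),p.mean(0).round(4),((p.max(0)+p.min(0))/2).round(4),np.ptp(p,axis=0).round(4))
E
```

```text
tcp [ 0.4212 -0.0289  0.26  ] [-3.141e+00  6.000e-04  2.700e-03] F [ 0.11 -0.47  0.9 ] cam [ 0.504 -0.03   0.455]
0.15 565 [ 0.4247 -0.0289  0.1625] [ 0.4237 -0.0289  0.1574] [0.0244 0.0247 0.0147]
0.16 532 [ 0.4241 -0.0289  0.1631] [ 0.4237 -0.0289  0.1625] [0.0244 0.0247 0.0043]
0.135 131 [ 0.4317 -0.029   0.1485] [ 0.4276 -0.0289  0.1425] [0.0204 0.0277 0.0149]
```

View pics/w1.png

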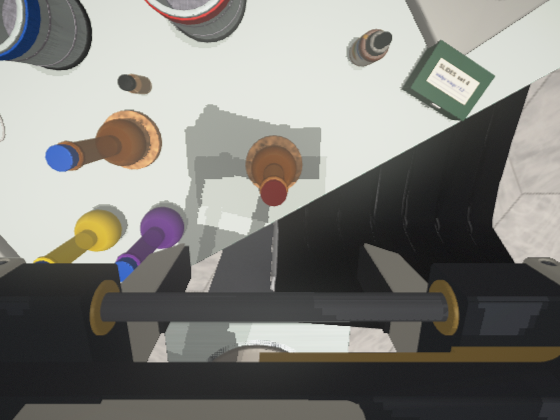

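The wrist view shows the red stopper centred between the fingers at (274,190), and the stopper measures (0.4237, -0.0289). Next I descend to the neck.

Emit:
arm_command:
  fingers: [-1,-1,-1,-1,-1,-1,-1,-1]
  travel:
    - [0.002,0,0.02]
    - [0.002,0,0.048]
    - [0.002,0,0.08]
    - [0.002,0,0.11]
    - [0.002,0,0.133]
    - [0.002,0,0.147]
    - [0.002,0,0.1525]
    - [0.002,0,0.1525]
  dr:
    - [0,0,0]
    - [0,0,0]
    - [0,0,0]
    - [0,0,0]
    - [0,0,0]
    - [0,0,0]
    - [0,0,0]
    - [0,0,0]

```text
time: 2.15
tool_pos: [0.422, -0.0314, 0.1068]
tool_rot: [-3.141, 0.003, -0.001]
contact_force: [0.6, 0.3, 0.3]
opening: 0.0918
grip_force: 0.0
```

Emit:
arm_command:
  fingers: [0.2,0.2,0.2,0.2,0.2,0.2,0.2,0.2]
  travel:
    - [0,0,0]
    - [0,0,0]
    - [0,0,0]
    - [0,0,0]
    - [0,0,0]
    - [0,0,0]
    - [0,0,0]
    - [0,0,0]
  dr:
    - [0,0,0]
    - [0,0,0]
    - [0,0,0]
    - [0,0,0]
    - [0,0,0]
    - [0,0,0]
    - [0,0,0]
    - [0,0,0]
  squeeze: 12

```text
time: 2.82
tool_pos: [0.423, -0.0308, 0.1079]
tool_rot: [3.141, -0.0, 0.0]
contact_force: [-0.1, -0.3, -0.6]
opening: 0.0434
grip_force: 0.0
```

Emit:
arm_command:
  fingers: [0.6,0.6,0.6,0.6,0.6,0.6]
  travel:
    - [0,0,0]
    - [0,0,0]
    - [0,0,0]
    - [0,0,0]
    - [0,0,0]
    - [0,0,0]
  dr:
    - [0,0,0]
    - [0,0,0]
    - [0,0,0]
    - [0,0,0]
    - [0,0,0]
    - [0,0,0]

```text
time: 3.32
tool_pos: [0.4229, -0.0307, 0.1078]
tool_rot: [-3.142, 0.0, -0.0]
contact_force: [-0.3, 0.3, -0.3]
opening: 0.0267
grip_force: 12.0
```

Emit:
arm_command:
  fingers: [0.6,0.6,0.6,0.6,0.6,0.6,0.6,0.6]
  travel:
    - [0,0,-0.003]
    - [0,0,-0.01]
    - [0,0,-0.025]
    - [0,0,-0.045]
    - [0,0,-0.07]
    - [0,0,-0.095]
    - [0,0,-0.115]
    - [0,0,-0.128]
  dr:
    - [0,0,0]
    - [0,0,0]
    - [0,0,0]
    - [0,0,0]
    - [0,0,0]
    - [0,0,0]
    - [0,0,0]
    - [0,0,0]

```text
time: 3.98
tool_pos: [0.4235, -0.031, 0.2386]
tool_rot: [3.14, -0.003, -0.0]
contact_force: [0.7, -0.4, -2.3]
opening: 0.0266
grip_force: 12.0
```

```bash
cat > f.py <<'E'
from cell import *
import numpy as np
def force(n=8,cam="wrist"):
    F=[];T=[]
    for i in range(n):
        c=read_camera(cam);s=observe();F.append(s['contact_force']);T.append(s['tool_pos'])
    F=np.array(F)
    print('t',round(s['time'],2),'F',F.mean(0).round(2),'sd',F.std(0).round(2),'tcp',np.mean(T,0).round(4),s['tool_rot'].round(3),'op',round(s['opening'],4),'grip',s['grip_force'])
    return c
if __name__=='__main__':
    import sys; force(int(sys.argv[1]))
E
python3 - <<'E'
from f import *
import cv2
c=force(8)
cv2.imwrite('pics/w2.png',c['color'])
E
```

```text
t 4.38 F [-0.08 -0.05 -1.69] sd [0.66 0.38 0.98] tcp [ 0.4229 -0.0308  0.2362] [-3.141e+00  2.000e-03 -0.000e+00] op 0.0264 grip 11.975723057985306
```

View pics/w2.png

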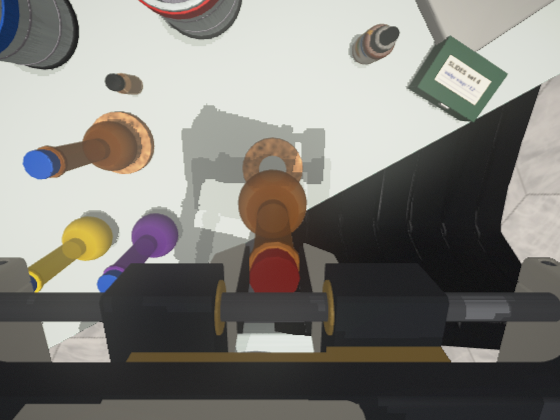

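The flask hangs straight in the pads: stopper at (274,268), bulb at (272,205). Next I carry it toward the red can, with a look midway.

Emit:
arm_command:
  fingers: [0.6,0.6,0.6,0.6,0.6,0.6,0.6,0.6]
  travel:
    - [0.003,-0.002,0]
    - [0.012,-0.009,-0.001]
    - [0.025,-0.022,-0.002]
    - [0.04,-0.038,-0.003]
    - [0.055,-0.055,-0.004]
    - [0.068,-0.07,-0.004]
    - [0.077,-0.082,-0.004]
    - [0.08,-0.087,-0.004]
  dr:
    - [0,0,0]
    - [0,0,0]
    - [0,0,0]
    - [0,0,0]
    - [0,0,0]
    - [0,0,0]
    - [0,0,0]
    - [0,0,0]

```text
time: 5.05
tool_pos: [0.5045, 0.0584, 0.2392]
tool_rot: [-3.141, 0.0, 0.002]
contact_force: [-0.9, -0.6, -1.4]
opening: 0.0261
grip_force: 12.0
```

```bash
cat >> w.py <<'E'
def can(W,x,y):
    w=W.reshape(-1,3);w=w[np.isfinite(w[:,2])]
    p=w[(np.hypot(w[:,0]-x,w[:,1]-y)<.06)&(abs(w[:,2]-.116)<.004)]
    print('can',len(p),((p.max(0)+p.min(0))/2).round(4),np.ptp(p,axis=0).round(3),circ(p,.046),circ(p))
E
python3 - <<'E'
from w import *
s,c,W=wrist()
can(W,.628,.056)
from f import force
force(6)
E
```

```text
tcp [0.5045 0.0584 0.2392] [-3.1409e+00  0.0000e+00  1.6000e-03] F [-0.94 -0.58 -1.42] cam [0.587 0.057 0.434]
can 2110 [0.6285 0.0558 0.1146] [0.092 0.095 0.005] (array([0.62940745, 0.05580293, 0.046     ]), np.float64(0.0022700960707034957)) (array([0.62950284, 0.05580559, 0.04448339]), np.float64(0.0017172530843445504))
t 5.4 F [ 0.13  0.17 -1.78] sd [0.41 0.55 0.53] tcp [0.5027 0.0562 0.2396] [ 3.141e+00 -0.000e+00 -1.000e-03] op 0.0264 grip 11.999829858541489
```

Emit:
arm_command:
  fingers: [0.6,0.6,0.6,0.6,0.6,0.6,0.6,0.6]
  travel:
    - [0.005,0,0]
    - [0.018,0,0]
    - [0.038,0,0]
    - [0.062,0,0]
    - [0.086,0,0]
    - [0.107,0,0]
    - [0.121,0,0]
    - [0.126,0,0]
  dr:
    - [0,0,0]
    - [0,0,0]
    - [0,0,0]
    - [0,0,0]
    - [0,0,0]
    - [0,0,0]
    - [0,0,0]
    - [0,0,0]

```text
time: 6.07
tool_pos: [0.6307, 0.0556, 0.2389]
tool_rot: [3.141, -0.0, -0.001]
contact_force: [-0.9, 0.2, -2.9]
opening: 0.0268
grip_force: 12.0
```

```bash
python3 - <<'E'
from f import *
import cv2
c=force(6)
cv2.imwrite('pics/w3.png',c['color'])
c=read_camera("scene")['color'][130:270,160:360]
cv2.imwrite('pics/s3.png',cv2.resize(c,None,fx=4,fy=4)[:600,:800])
E
```

```text
t 6.37 F [-0.25  0.22 -1.63] sd [0.39 0.23 0.44] tcp [0.6288 0.056  0.2396] [ 3.142 -0.    -0.   ] op 0.0263 grip 11.999846398830414
```

View pics/s3.png

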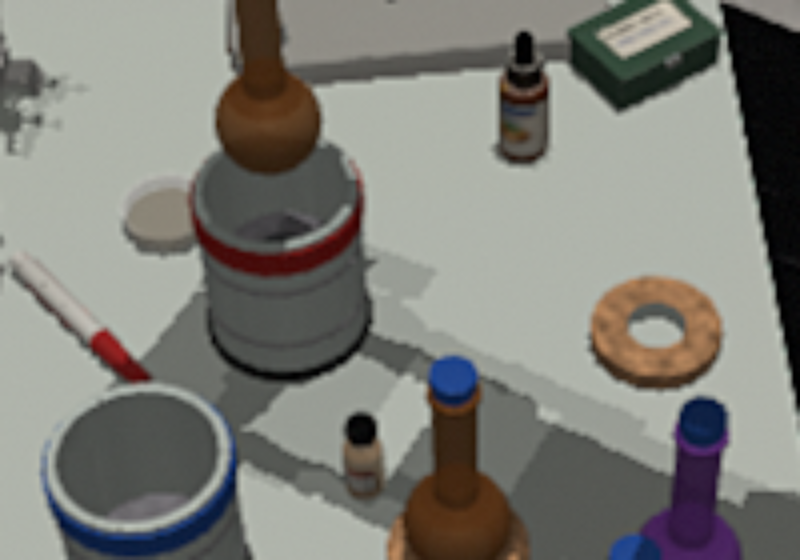

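```bash
python3 - <<'E'
from h import *
for n in('top','scene'):
    W=pts(dict(np.load(f'/tmp/{n}.npz'))).reshape(-1,3)
    for k,x,y in(('red',.6285,.0558),('blue',.595,.253)):
        d=np.hypot(W[:,0]-x,W[:,1]-y)
        r=W[(d>.02)&(d<.034)&(W[:,2]<.11)][:,2]
        print(n,k,len(r),np.percentile(r,[5,20,50,80,95]).round(4) if len(r) else '')
E
```

```text
top red 408 [0.0545 0.0559 0.0572 0.0586 0.0598]
top blue 299 [0.0298 0.0314 0.0326 0.0339 0.0353]
scene red 94 [0.0483 0.055  0.0575 0.0591 0.0608]
scene blue 78 [0.0295 0.0313 0.0325 0.034  0.0357]
```

Emit:
arm_command:
  fingers: [0.6,0.6,0.6,0.6,0.6,0.6,0.6,0.6]
  travel:
    - [0,0,0.005]
    - [0,0,0.015]
    - [0,0,0.03]
    - [0,0,0.045]
    - [0,0,0.058]
    - [0,0,0.066]
    - [0,0,0.07]
    - [0,0,0.071]
  dr:
    - [0,0,0]
    - [0,0,0]
    - [0,0,0]
    - [0,0,0]
    - [0,0,0]
    - [0,0,0]
    - [0,0,0]
    - [0,0,0]

```text
time: 7.08
tool_pos: [0.6284, 0.0562, 0.1678]
tool_rot: [3.142, 0.002, -0.0]
contact_force: [-0.3, -0.7, -2.4]
opening: 0.0268
grip_force: 12.0
```

```bash
python3 f.py 6
```

```text
t 7.38 F [ 0.1   0.08 -1.94] sd [0.49 0.66 0.43] tcp [0.6292 0.0562 0.1693] [ 3.141e+00 -1.000e-03 -0.000e+00] op 0.0267 grip 11.999816000461578
```

Emit:
arm_command:
  fingers: [0.6,0.6,0.6,0.6,0.6,0.6,0.6,0.6]
  travel:
    - [0,0,0.002]
    - [0,0,0.004]
    - [0,0,0.006]
    - [0,0,0.008]
    - [0,0,0.01]
    - [0,0,0.012]
    - [0,0,0.012]
    - [0,0,0.012]
  dr:
    - [0,0,0]
    - [0,0,0]
    - [0,0,0]
    - [0,0,0]
    - [0,0,0]
    - [0,0,0]
    - [0,0,0]
    - [0,0,0]

```text
time: 8.05
tool_pos: [0.6289, 0.0562, 0.1566]
tool_rot: [3.142, 0.0, -0.0]
contact_force: [0.3, 0.0, -2.1]
opening: 0.0268
grip_force: 12.0
```

```bash
python3 f.py 5
```

```text
t 8.3 F [ 0.02  0.2  -2.18] sd [0.4  0.78 0.38] tcp [0.629  0.0562 0.1569] [ 3.141 -0.    -0.   ] op 0.0266 grip 11.999851763248444
```

Emit:
arm_command:
  fingers: [0.6,0.6,0.6,0.6,0.6,0.6]
  travel:
    - [0,0,0.0005]
    - [0,0,0.001]
    - [0,0,0.0015]
    - [0,0,0.002]
    - [0,0,0.002]
    - [0,0,0.002]
  dr:
    - [0,0,0]
    - [0,0,0]
    - [0,0,0]
    - [0,0,0]
    - [0,0,0]
    - [0,0,0]

```text
time: 8.8
tool_pos: [0.6289, 0.0562, 0.1547]
tool_rot: [3.141, 0.0, 0.0]
contact_force: [0.4, -0.0, -2.0]
opening: 0.0265
grip_force: 12.0
```

```bash
python3 f.py 5
```

```text
t 9.05 F [-0.14  0.13 -2.28] sd [0.25 0.49 0.46] tcp [0.629  0.0562 0.1548] [ 3.142 -0.    -0.   ] op 0.0264 grip 11.99988305568695
```

Emit:
arm_command:
  fingers: [0.6,0.6,0.6,0.6,0.6]
  travel:
    - [0,0,0.0005]
    - [0,0,0.001]
    - [0,0,0.0015]
    - [0,0,0.0015]
    - [0,0,0.0015]
  dr:
    - [0,0,0]
    - [0,0,0]
    - [0,0,0]
    - [0,0,0]
    - [0,0,0]

```text
time: 9.47
tool_pos: [0.6289, 0.0562, 0.1532]
tool_rot: [3.141, 0.0, -0.0]
contact_force: [0.0, -0.2, -1.6]
opening: 0.0263
grip_force: 12.0
```

```bash
python3 f.py 6
```

```text
t 9.77 F [ 0.26 -0.02 -2.16] sd [0.28 0.59 0.26] tcp [0.6289 0.0562 0.1533] [ 3.142 -0.    -0.   ] op 0.0267 grip 11.999868303537369
```

Emit:
arm_command:
  fingers: [0.6,0.6,0.6,0.6,0.6]
  travel:
    - [0,0,0.0005]
    - [0,0,0.001]
    - [0,0,0.001]
    - [0,0,0.001]
    - [0,0,0.001]
  dr:
    - [0,0,0]
    - [0,0,0]
    - [0,0,0]
    - [0,0,0]
    - [0,0,0]

```text
time: 10.18
tool_pos: [0.6289, 0.0562, 0.1523]
tool_rot: [3.142, 0.0, -0.0]
contact_force: [0.1, -0.7, -2.2]
opening: 0.0263
grip_force: 12.0
```

```bash
python3 f.py 6
```

```text
t 10.48 F [-0.2  -0.31 -1.72] sd [0.45 0.57 0.38] tcp [0.6289 0.0562 0.1523] [ 3.141 -0.    -0.   ] op 0.0263 grip 11.999924182891846
```

Emit:
arm_command:
  fingers: [0.6,0.6,0.6,0.6]
  travel:
    - [0,0,0.0005]
    - [0,0,0.001]
    - [0,0,0.001]
    - [0,0,0.001]
  dr:
    - [0,0,0]
    - [0,0,0]
    - [0,0,0]
    - [0,0,0]

```text
time: 10.82
tool_pos: [0.629, 0.0562, 0.1514]
tool_rot: [3.141, -0.0, -0.0]
contact_force: [-0.3, -0.2, -0.7]
opening: 0.0265
grip_force: 12.0
```

```bash
python3 f.py 7
```

```text
t 11.17 F [-0.1  -0.15 -0.83] sd [0.48 0.58 0.2 ] tcp [0.629  0.0562 0.1514] [ 3.141 -0.     0.   ] op 0.0265 grip 11.999917030334473
```

Emit:
arm_command:
  fingers: [0.6,0.6,0.6,0.6]
  travel:
    - [0,0,0.0003]
    - [0,0,0.0005]
    - [0,0,0.0005]
    - [0,0,0.0005]
  dr:
    - [0,0,0]
    - [0,0,0]
    - [0,0,0]
    - [0,0,0]

```text
time: 11.5
tool_pos: [0.629, 0.0562, 0.1509]
tool_rot: [3.142, -0.0, -0.0]
contact_force: [-0.2, -0.2, -0.5]
opening: 0.0266
grip_force: 12.0
```

```bash
python3 f.py 8
```

```text
t 11.9 F [ 0.13 -0.01 -0.12] sd [0.44 0.29 0.46] tcp [0.629  0.0562 0.1508] [ 3.142 -0.    -0.   ] op 0.0267 grip 11.99996531009674
```

Emit:
arm_command:
  fingers: [0.42,0.4,0.38,0.34,0.28,0.2,0.1,0]
  travel:
    - [0,0,0]
    - [0,0,0]
    - [0,0,0]
    - [0,0,0]
    - [0,0,0]
    - [0,0,0]
    - [0,0,0]
    - [0,0,0]
  dr:
    - [0,0,0]
    - [0,0,0]
    - [0,0,0]
    - [0,0,0]
    - [0,0,0]
    - [0,0,0]
    - [0,0,0]
    - [0,0,0]

```text
time: 12.57
tool_pos: [0.6289, 0.0563, 0.1508]
tool_rot: [-3.142, 0.0, -0.0]
contact_force: [-0.5, 0.2, 0.6]
opening: 0.0435
grip_force: 0.0
```

Emit:
arm_command:
  fingers: [-0.4,-0.4,-0.4,-0.4]
  travel:
    - [0,0,0]
    - [0,0,0]
    - [0,0,0]
    - [0,0,0]
  dr:
    - [0,0,0]
    - [0,0,0]
    - [0,0,0]
    - [0,0,0]

```text
time: 12.9
tool_pos: [0.6289, 0.0562, 0.1508]
tool_rot: [3.142, -0.0, -0.0]
contact_force: [0.6, -0.5, -0.3]
opening: 0.0635
grip_force: 0.0
```

```bash
python3 - <<'E'
from f import *
import cv2
c=force(4); cv2.imwrite('pics/w4.png',c['color'])
E
```

```text
t 13.1 F [-0.29 -0.05  0.02] sd [0.25 0.14 0.54] tcp [0.6289 0.0562 0.1508] [ 3.141 -0.    -0.   ] op 0.0642 grip 0.0
```

View pics/w4.png

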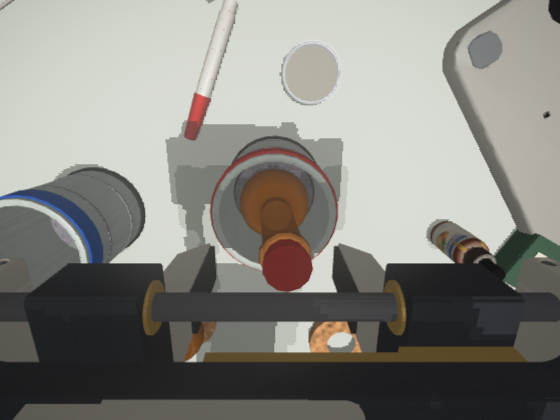

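The red flask is in the can (stopper (288,265), bulb (275,203)) and may be rocking slightly. I'll rise clear and re-check.

Emit:
arm_command:
  fingers: [-0.4,-0.4,-0.4,-0.4,-0.4,-0.4,-0.4,-0.4]
  travel:
    - [0,0,-0.005]
    - [0,0,-0.015]
    - [0,0,-0.03]
    - [0,0,-0.05]
    - [0,0,-0.075]
    - [0,0,-0.1]
    - [0,0,-0.115]
    - [0,0,-0.12]
  dr:
    - [0,0,0]
    - [0,0,0]
    - [0,0,0]
    - [0,0,0]
    - [0,0,0]
    - [0,0,0]
    - [0,0,0]
    - [0,0,0]

```text
time: 13.77
tool_pos: [0.6302, 0.0562, 0.2753]
tool_rot: [3.141, -0.007, -0.0]
contact_force: [-0.5, -0.4, 0.1]
opening: 0.0643
grip_force: 0.0
```

Emit:
arm_command:
  fingers: [-0.4,-0.4,-0.6,-0.8,-1,-1,-1,-1]
  travel:
    - [-0.012,-0.008,0]
    - [-0.035,-0.022,0]
    - [-0.065,-0.042,0]
    - [-0.1,-0.064,0]
    - [-0.13,-0.083,0]
    - [-0.155,-0.099,0]
    - [-0.17,-0.108,0]
    - [-0.175,-0.112,0]
  dr:
    - [0,0,0]
    - [0,0,0]
    - [0,0,0]
    - [0,0,0]
    - [0,0,0]
    - [0,0,0]
    - [0,0,0]
    - [0,0,0]

```text
time: 14.43
tool_pos: [0.4515, 0.1695, 0.2712]
tool_rot: [-3.141, 0.0, 0.002]
contact_force: [0.3, 0.6, 0.2]
opening: 0.0913
grip_force: 0.0
```

```bash
python3 - <<'E'
from w import *
s,c,W=wrist()
def top(W,x,y,r=.03,n=''):
    w=W.reshape(-1,3);w=w[np.isfinite(w[:,2])&(w[:,2]<.22)]
    w=w[np.hypot(w[:,0]-x,w[:,1]-y)<r];zt=np.percentile(w[:,2],99);p=w[w[:,2]>zt-.006]
    print(n,len(p),zt.round(4),((p.max(0)+p.min(0))/2).round(4),np.ptp(p,axis=0).round(3))
top(W,.454,.168,n='wrist blue')
can(W,.595,.253)
for i in range(2):
    t=read_camera('top');T=pts(t);top(T,.6285,.056,n='top red flask in can')
    C=t['color'];
top(T,.454,.168,n='top blue')
cv2.imwrite('pics/t5.png',cv2.resize(C[80:260,180:420],None,fx=3,fy=3))
E
```

```text
tcp [0.4515 0.1695 0.2712] [-3.1413e+00  2.0000e-04  2.1000e-03] F [0.33 0.64 0.2 ] cam [0.534 0.169 0.466]
wrist blue 503 0.1644 [0.4568 0.1679 0.1619] [0.024 0.025 0.007]
can 1457 [0.589  0.2537 0.1145] [0.082 0.097 0.005] (array([0.59688083, 0.25264466, 0.046     ]), np.float64(0.002162152555392606)) (array([0.59598173, 0.25266852, 0.04461862]), np.float64(0.0017544801214737107))
top red flask in can 140 0.2086 [0.6328 0.0488 0.2069] [0.024 0.022 0.007]
top red flask in can 140 0.2086 [0.6327 0.0488 0.2068] [0.023 0.022 0.006]
top blue 7 0.165 [0.4651 0.1625 0.1649] [0.002 0.008 0.004]
```

View pics/t5.png

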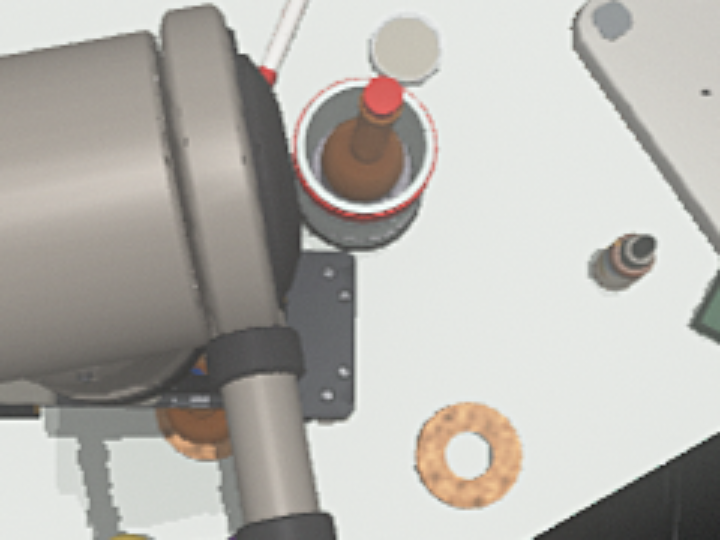

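Red flask: stopper top at z 0.2086 (seated as felt), leaning about 3.5°. I'll re-check it later. Now the blue flask.

Emit:
arm_command:
  fingers: [-1,-1,-1,-1,-1,-1,-1,-1]
  travel:
    - [0.0015,0,0.015]
    - [0.0015,0,0.04]
    - [0.0015,0,0.075]
    - [0.0015,0,0.11]
    - [0.0015,0,0.138]
    - [0.0015,0,0.155]
    - [0.0015,0,0.163]
    - [0.0015,0,0.163]
  dr:
    - [0,0,0]
    - [0,0,0]
    - [0,0,0]
    - [0,0,0]
    - [0,0,0]
    - [0,0,0]
    - [0,0,0]
    - [0,0,0]

```text
time: 15.25
tool_pos: [0.4553, 0.1672, 0.1058]
tool_rot: [3.141, 0.004, -0.001]
contact_force: [-0.6, -0.8, 0.5]
opening: 0.0917
grip_force: 0.0
```

Emit:
arm_command:
  fingers: [0.2,0.2,0.2,0.2,0.2,0.2,0.2,0.2]
  travel:
    - [0,0,0]
    - [0,0,0]
    - [0,0,0]
    - [0,0,0]
    - [0,0,0]
    - [0,0,0]
    - [0,0,0]
    - [0,0,0]
  dr:
    - [0,0,0]
    - [0,0,0]
    - [0,0,0]
    - [0,0,0]
    - [0,0,0]
    - [0,0,0]
    - [0,0,0]
    - [0,0,0]

```text
time: 15.92
tool_pos: [0.4555, 0.1683, 0.1079]
tool_rot: [3.142, -0.0, 0.0]
contact_force: [0.3, 0.1, 0.8]
opening: 0.0433
grip_force: 0.0
```

Emit:
arm_command:
  fingers: [0.6,0.6,0.6,0.6,0.6,0.6]
  travel:
    - [0,0,0]
    - [0,0,0]
    - [0,0,0]
    - [0,0,0]
    - [0,0,0]
    - [0,0,0]
  dr:
    - [0,0,0]
    - [0,0,0]
    - [0,0,0]
    - [0,0,0]
    - [0,0,0]
    - [0,0,0]
  squeeze: 12

```text
time: 16.42
tool_pos: [0.4554, 0.1682, 0.1078]
tool_rot: [3.142, -0.0, -0.0]
contact_force: [-0.6, 1.1, 0.1]
opening: 0.0266
grip_force: 12.0
```

```bash
python3 f.py 3
```

```text
t 16.57 F [-0.23  0.05 -0.14] sd [0.06 0.63 0.32] tcp [0.4554 0.1682 0.1078] [ 3.141 -0.     0.   ] op 0.0265 grip 12.000053375959396
```

Emit:
arm_command:
  fingers: [0.6,0.6,0.6,0.6,0.6,0.6,0.6,0.6]
  travel:
    - [0,0,-0.003]
    - [0,0,-0.01]
    - [0,0,-0.025]
    - [0,0,-0.045]
    - [0,0,-0.072]
    - [0,0,-0.1]
    - [0,0,-0.122]
    - [0,0,-0.132]
  dr:
    - [0,0,0]
    - [0,0,0]
    - [0,0,0]
    - [0,0,0]
    - [0,0,0]
    - [0,0,0]
    - [0,0,0]
    - [0,0,0]

```text
time: 17.23
tool_pos: [0.4565, 0.1685, 0.2435]
tool_rot: [-3.141, -0.005, 0.0]
contact_force: [0.9, -0.6, -2.6]
opening: 0.0267
grip_force: 12.0
```

Emit:
arm_command:
  fingers: [0.6,0.6,0.6,0.6,0.6,0.6,0.6,0.6]
  travel:
    - [0.001,-0.003,0]
    - [0.002,-0.012,0]
    - [0.005,-0.026,0]
    - [0.008,-0.042,0]
    - [0.011,-0.058,0]
    - [0.013,-0.072,0]
    - [0.015,-0.081,0]
    - [0.015,-0.0845,0]
  dr:
    - [0,0,0]
    - [0,0,0]
    - [0,0,0]
    - [0,0,0]
    - [0,0,0]
    - [0,0,0]
    - [0,0,0]
    - [0,0,0]

```text
time: 17.9
tool_pos: [0.4702, 0.2542, 0.2387]
tool_rot: [3.141, 0.002, 0.001]
contact_force: [-0.0, -1.0, -2.0]
opening: 0.0263
grip_force: 12.0
```

```bash
python3 - <<'E'
from w import *
from f import force
force(8)
s,c,W=wrist()
can(W,.595,.253)
t=read_camera('top');T=pts(t).reshape(-1,3)
w=T[np.hypot(T[:,0]-.6285,T[:,1]-.056)<.03];w=w[w[:,2]<.22];p=w[w[:,2]>.2];print('red',len(p),((p.max(0)+p.min(0))/2).round(4) if len(p) else '')
E
```

```text
t 18.3 F [ 0.1  -0.12 -2.67] sd [0.71 0.36 0.5 ] tcp [0.4703 0.2526 0.2395] [ 3.141e+00 -0.000e+00 -1.000e-03] op 0.0259 grip 11.999854892492294
tcp [0.4705 0.2522 0.24  ] [ 3.1415e+00 -3.0000e-04 -8.0000e-04] F [ 1.27  0.11 -2.01] cam [0.553 0.251 0.435]
can 2105 [0.5945 0.2536 0.1146] [0.091 0.096 0.005] (array([0.59578626, 0.25311766, 0.046     ]), np.float64(0.0022651881426615614)) (array([0.59587232, 0.25311794, 0.04450944]), np.float64(0.0017346012968876944))
red 143 [0.633  0.0488 0.2056]
```

Emit:
arm_command:
  fingers: [0.6,0.6,0.6,0.6,0.6,0.6,0.6,0.6]
  travel:
    - [0.005,0,0]
    - [0.018,0,0]
    - [0.038,0,0]
    - [0.062,0,0]
    - [0.086,0,0]
    - [0.107,0,0]
    - [0.12,-0.0005,0]
    - [0.125,-0.0005,0]
  dr:
    - [0,0,0]
    - [0,0,0]
    - [0,0,0]
    - [0,0,0]
    - [0,0,0]
    - [0,0,0]
    - [0,0,0]
    - [0,0,0]

```text
time: 19.07
tool_pos: [0.5974, 0.2526, 0.2387]
tool_rot: [3.141, 0.0, -0.001]
contact_force: [0.6, 0.7, -3.0]
opening: 0.0264
grip_force: 12.0
```

```bash
python3 f.py 8
```

```text
t 19.47 F [-0.13 -0.25 -2.42] sd [0.45 0.63 0.26] tcp [0.5952 0.2532 0.2397] [-3.142 -0.     0.   ] op 0.0264 grip 11.999875009059906
```

Emit:
arm_command:
  fingers: [0.6,0.6,0.6,0.6,0.6,0.6,0.6,0.6]
  travel:
    - [0,0,0.005]
    - [0,0,0.015]
    - [0,0,0.03]
    - [0,0,0.045]
    - [0,0,0.058]
    - [0,0,0.066]
    - [0,0,0.07]
    - [0,0,0.071]
  dr:
    - [0,0,0]
    - [0,0,0]
    - [0,0,0]
    - [0,0,0]
    - [0,0,0]
    - [0,0,0]
    - [0,0,0]
    - [0,0,0]

```text
time: 20.13
tool_pos: [0.595, 0.2531, 0.1677]
tool_rot: [3.141, 0.002, 0.0]
contact_force: [0.6, -0.6, -2.5]
opening: 0.0269
grip_force: 12.0
```

Emit:
arm_command:
  fingers: [0.6,0.6,0.6,0.6,0.6,0.6,0.6,0.6]
  travel:
    - [0,0,0.002]
    - [0,0,0.005]
    - [0,0,0.009]
    - [0,0,0.013]
    - [0,0,0.017]
    - [0,0,0.02]
    - [0,0,0.022]
    - [0,0,0.022]
  dr:
    - [0,0,0]
    - [0,0,0]
    - [0,0,0]
    - [0,0,0]
    - [0,0,0]
    - [0,0,0]
    - [0,0,0]
    - [0,0,0]

```text
time: 20.8
tool_pos: [0.5952, 0.2531, 0.1461]
tool_rot: [3.141, 0.001, -0.0]
contact_force: [0.3, -0.2, -3.4]
opening: 0.0266
grip_force: 12.0
```

```bash
python3 f.py 6
```

```text
t 21.1 F [-0.13  0.06 -2.09] sd [0.28 0.5  0.31] tcp [0.5955 0.2533 0.1469] [-3.142 -0.    -0.   ] op 0.0267 grip 11.999807059764862
```

Emit:
arm_command:
  fingers: [0.6,0.6,0.6,0.6,0.6,0.6,0.6,0.6]
  travel:
    - [0,0,0.0015]
    - [0,0,0.0035]
    - [0,0,0.0055]
    - [0,0,0.0075]
    - [0,0,0.0095]
    - [0,0,0.0115]
    - [0,0,0.013]
    - [0,0,0.013]
  dr:
    - [0,0,0]
    - [0,0,0]
    - [0,0,0]
    - [0,0,0]
    - [0,0,0]
    - [0,0,0]
    - [0,0,0]
    - [0,0,0]

```text
time: 21.77
tool_pos: [0.5952, 0.2532, 0.1333]
tool_rot: [3.141, 0.001, -0.0]
contact_force: [0.4, 0.2, -2.6]
opening: 0.0265
grip_force: 12.0
```

```bash
python3 f.py 7
```

```text
t 22.12 F [ 0.12  0.1  -2.45] sd [0.47 0.52 0.33] tcp [0.5955 0.2532 0.1338] [ 3.142 -0.    -0.   ] op 0.0269 grip 11.999859362840652
```

Emit:
arm_command:
  fingers: [0.6,0.6,0.6,0.6,0.6,0.6,0.6]
  travel:
    - [0,0,0.0007]
    - [0,0,0.0014]
    - [0,0,0.0021]
    - [0,0,0.0028]
    - [0,0,0.003]
    - [0,0,0.003]
    - [0,0,0.003]
  dr:
    - [0,0,0]
    - [0,0,0]
    - [0,0,0]
    - [0,0,0]
    - [0,0,0]
    - [0,0,0]
    - [0,0,0]

```text
time: 22.7
tool_pos: [0.5954, 0.2532, 0.1307]
tool_rot: [3.141, 0.0, -0.0]
contact_force: [-1.0, 0.3, -2.8]
opening: 0.0263
grip_force: 12.0
```

```bash
python3 f.py 7
```

```text
t 23.05 F [-0.19 -0.04 -2.26] sd [0.56 0.4  0.53] tcp [0.5955 0.2532 0.1308] [ 3.141 -0.    -0.   ] op 0.0263 grip 11.99978917837143
```

Emit:
arm_command:
  fingers: [0.6,0.6,0.6,0.6,0.6]
  travel:
    - [0,0,0.0005]
    - [0,0,0.001]
    - [0,0,0.0015]
    - [0,0,0.0015]
    - [0,0,0.0015]
  dr:
    - [0,0,0]
    - [0,0,0]
    - [0,0,0]
    - [0,0,0]
    - [0,0,0]

```text
time: 23.47
tool_pos: [0.5954, 0.2532, 0.1292]
tool_rot: [3.142, 0.0, -0.0]
contact_force: [-1.0, -0.5, -2.4]
opening: 0.0261
grip_force: 12.0
```

```bash
python3 f.py 7
```

```text
t 23.82 F [ 0.11  0.14 -2.15] sd [0.31 0.42 0.38] tcp [0.5955 0.2532 0.1293] [ 3.142 -0.    -0.   ] op 0.0269 grip 11.99981689453125
```

Emit:
arm_command:
  fingers: [0.6,0.6,0.6,0.6]
  travel:
    - [0,0,0.0005]
    - [0,0,0.001]
    - [0,0,0.001]
    - [0,0,0.001]
  dr:
    - [0,0,0]
    - [0,0,0]
    - [0,0,0]
    - [0,0,0]

```text
time: 24.15
tool_pos: [0.5954, 0.2532, 0.1282]
tool_rot: [3.141, 0.0, -0.0]
contact_force: [-0.1, -1.1, -1.8]
opening: 0.0266
grip_force: 12.0
```

```bash
python3 f.py 7
```

```text
t 24.5 F [-0.06 -0.2  -2.45] sd [0.61 0.47 0.33] tcp [0.5955 0.2532 0.1283] [ 3.142 -0.    -0.   ] op 0.0267 grip 11.999738663434982
```

Emit:
arm_command:
  fingers: [0.6,0.6,0.6,0.6]
  travel:
    - [0,0,0.0005]
    - [0,0,0.001]
    - [0,0,0.001]
    - [0,0,0.001]
  dr:
    - [0,0,0]
    - [0,0,0]
    - [0,0,0]
    - [0,0,0]

```text
time: 24.83
tool_pos: [0.5954, 0.2532, 0.1272]
tool_rot: [3.141, 0.0, -0.0]
contact_force: [-0.4, 0.4, -3.0]
opening: 0.0265
grip_force: 12.0
```

```bash
python3 f.py 6
```

```text
t 25.13 F [ 0.17 -0.28 -2.61] sd [0.68 0.12 0.5 ] tcp [0.5954 0.2532 0.1273] [ 3.142 -0.     0.   ] op 0.0269 grip 11.999819129705429
```

Emit:
arm_command:
  fingers: [0.6,0.6,0.6,0.6]
  travel:
    - [0,0,0.0005]
    - [0,0,0.0008]
    - [0,0,0.0008]
    - [0,0,0.0008]
  dr:
    - [0,0,0]
    - [0,0,0]
    - [0,0,0]
    - [0,0,0]

```text
time: 25.47
tool_pos: [0.5955, 0.2533, 0.1265]
tool_rot: [-3.142, -0.0, -0.0]
contact_force: [0.1, 0.0, -2.0]
opening: 0.0264
grip_force: 12.0
```

```bash
python3 f.py 7
```

```text
t 25.82 F [ 0.07  0.3  -1.72] sd [0.64 0.47 0.71] tcp [0.5955 0.2532 0.1265] [ 3.142 -0.    -0.   ] op 0.0265 grip 11.999891996383667
```

Emit:
arm_command:
  fingers: [0.6,0.6,0.6,0.6]
  travel:
    - [0,0,0.0004]
    - [0,0,0.0008]
    - [0,0,0.0008]
    - [0,0,0.0008]
  dr:
    - [0,0,0]
    - [0,0,0]
    - [0,0,0]
    - [0,0,0]

```text
time: 26.15
tool_pos: [0.5955, 0.2533, 0.1258]
tool_rot: [-3.142, -0.0, -0.0]
contact_force: [-0.7, -0.4, -0.7]
opening: 0.0266
grip_force: 12.0
```

```bash
python3 f.py 8
```

```text
t 26.55 F [-0.01  0.21 -0.93] sd [0.57 0.42 0.34] tcp [0.5955 0.2532 0.1258] [ 3.142 -0.    -0.   ] op 0.0268 grip 11.999922841787338
```

Emit:
arm_command:
  fingers: [0.6,0.6,0.6,0.6]
  travel:
    - [0,0,0.0004]
    - [0,0,0.0006]
    - [0,0,0.0006]
    - [0,0,0.0006]
  dr:
    - [0,0,0]
    - [0,0,0]
    - [0,0,0]
    - [0,0,0]

```text
time: 26.88
tool_pos: [0.5955, 0.2532, 0.1252]
tool_rot: [3.142, -0.0, -0.0]
contact_force: [-0.7, 0.2, -0.8]
opening: 0.0264
grip_force: 12.0
```

```bash
python3 f.py 8
```

```text
t 27.28 F [0.01 0.4  0.07] sd [0.57 0.36 0.55] tcp [0.5955 0.2532 0.1251] [ 3.142 -0.    -0.   ] op 0.0263 grip 11.999920159578323
```

Emit:
arm_command:
  fingers: [0.42,0.4,0.38,0.34,0.28,0.2,0.1,0]
  travel:
    - [0,0,0]
    - [0,0,0]
    - [0,0,0]
    - [0,0,0]
    - [0,0,0]
    - [0,0,0]
    - [0,0,0]
    - [0,0,0]
  dr:
    - [0,0,0]
    - [0,0,0]
    - [0,0,0]
    - [0,0,0]
    - [0,0,0]
    - [0,0,0]
    - [0,0,0]
    - [0,0,0]

```text
time: 27.95
tool_pos: [0.5955, 0.2532, 0.1251]
tool_rot: [3.141, -0.0, -0.0]
contact_force: [-0.7, -0.4, -0.4]
opening: 0.0436
grip_force: 0.0
```

Emit:
arm_command:
  fingers: [-0.4,-0.4,-0.4,-0.4,-0.4,-0.4]
  travel:
    - [0,0,0]
    - [0,0,0]
    - [0,0,0]
    - [0,0,0]
    - [0,0,0]
    - [0,0,0]
  dr:
    - [0,0,0]
    - [0,0,0]
    - [0,0,0]
    - [0,0,0]
    - [0,0,0]
    - [0,0,0]

```text
time: 28.45
tool_pos: [0.5954, 0.2532, 0.1251]
tool_rot: [3.141, -0.0, -0.0]
contact_force: [-0.2, 0.2, 0.7]
opening: 0.0641
grip_force: 0.0
```

Emit:
arm_command:
  fingers: [-0.4,-0.4,-0.4,-0.4,-0.4,-0.4,-0.4,-0.4]
  travel:
    - [0,0,-0.005]
    - [0,0,-0.015]
    - [0,0,-0.03]
    - [0,0,-0.055]
    - [0,0,-0.085]
    - [0,0,-0.115]
    - [0,0,-0.14]
    - [0,0,-0.15]
  dr:
    - [0,0,0]
    - [0,0,0]
    - [0,0,0]
    - [0,0,0]
    - [0,0,0]
    - [0,0,0]
    - [0,0,0]
    - [0,0,0]

```text
time: 29.12
tool_pos: [0.5966, 0.2536, 0.2811]
tool_rot: [-3.139, -0.008, 0.0]
contact_force: [0.4, -0.0, 0.5]
opening: 0.0644
grip_force: 0.0
```

Emit:
arm_command:
  fingers: [-0.4,-0.4,-0.4,-0.4,-0.4,-0.4,-0.4,-0.4]
  travel:
    - [-0.01,0.005,0]
    - [-0.03,0.015,0]
    - [-0.055,0.03,0]
    - [-0.085,0.05,0]
    - [-0.115,0.07,0]
    - [-0.14,0.09,0]
    - [-0.155,0.1,0]
    - [-0.16,0.1,0]
  dr:
    - [0,0,0]
    - [0,0,0]
    - [0,0,0]
    - [0,0,0]
    - [0,0,0]
    - [0,0,0]
    - [0,0,0]
    - [0,0,0]

```text
time: 29.78
tool_pos: [0.4336, 0.1518, 0.2769]
tool_rot: [3.141, -0.002, -0.001]
contact_force: [1.0, 0.7, 1.0]
opening: 0.0642
grip_force: 0.0
```

```bash
python3 - <<'E'
from w import *
for n in('top','scene','wrist'):
    t=read_camera(n);T=pts(t)
    if n!='wrist':cv2.imwrite(f'pics/e_{n}.png',t['color'])
    w=T.reshape(-1,3)
    for k,x,y,z in(('red',.6285,.056,.2085),('blue',.5955,.2532,.183)):
        q=w[(np.hypot(w[:,0]-x,w[:,1]-y)<.03)]
        p=q[abs(q[:,2]-z)<.006]
        print(n,k,len(p),((p.max(0)+p.min(0))/2).round(4) if len(p) else '',np.ptp(p,axis=0).round(3) if len(p) else '')
a=cv2.resize(cv2.imread('pics/e_top.png')[80:260,150:420],(800,533));cv2.imwrite('pics/e1.png',a)
a=cv2.resize(cv2.imread('pics/e_scene.png')[100:300,140:400],(780,600));cv2.imwrite('pics/e2.png',a)
print(observe()['time'])
E
```

```text
top red 140 [0.633  0.0488 0.2063] [0.024 0.022 0.007]
top blue 0  
scene red 84 [0.6308 0.0484 0.2068] [0.026 0.027 0.008]
scene blue 113 [0.5928 0.2559 0.1815] [0.026 0.024 0.008]
wrist red 0  
wrist blue 544 [0.5907 0.2552 0.1798] [0.014 0.025 0.005]
29.9333
```

View pics/e2.png

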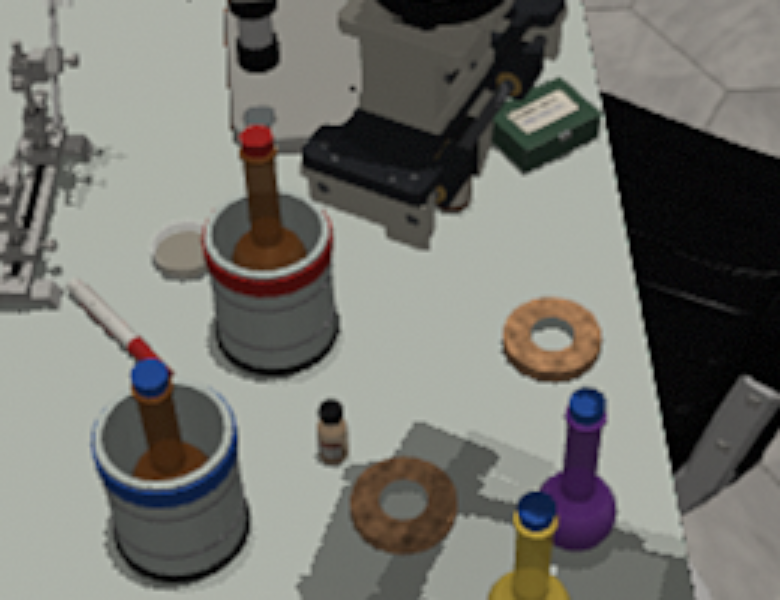

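Both flasks stand in their cans, red stopper at (257,140) and blue stopper at (150,378) in the scene crop. I'll measure the true tilt, bulb against stopper.

```bash
python3 - <<'E'
from w import *
for n in('top','scene','top','scene'):
    T=pts(read_camera(n)).reshape(-1,3)
    for k,x,y,u in(('red',.629,.056,.0515),('blue',.5955,.2532,.0258)):
        d=np.hypot(T[:,0]-x,T[:,1]-y)
        b=T[(d<.034)&(T[:,2]>u+.022)&(T[:,2]<u+.056)]
        s=T[(d<.03)&(T[:,2]>u+.148)&(T[:,2]<u+.165)]
        f=lambda q:np.linalg.norm(b-q,axis=1)-.03
        if len(b)<20 or len(s)<20: print(n,k,'hidden',len(b),len(s));continue
        r=least_squares(f,[x,y,u+.03],loss='soft_l1',f_scale=.002)
        top=(s.max(0)+s.min(0))/2
        e=top-r.x;print(n,k,'bulb',r.x.round(4),np.median(abs(r.fun)).round(4),len(b),'stop',top.round(4),'tilt deg',(np.degrees(e[:2]/.12)).round(1))
E
```

```text
top red bulb [0.6291 0.0559 0.0797] 0.0006 340 stop [0.6324 0.0489 0.2045] tilt deg [ 1.5 -3.3]
top blue hidden 0 0
scene red bulb [0.627  0.0547 0.0797] 0.0012 204 stop [0.631  0.0499 0.2046] tilt deg [ 1.9 -2.3]
scene blue bulb [0.5935 0.2526 0.0544] 0.0007 100 stop [0.5933 0.2555 0.1801] tilt deg [-0.1  1.4]
top red bulb [0.6293 0.0559 0.0798] 0.0006 336 stop [0.6326 0.0488 0.2049] tilt deg [ 1.6 -3.4]
top blue hidden 0 0
scene red bulb [0.6269 0.055  0.0795] 0.001 203 stop [0.6311 0.0499 0.205 ] tilt deg [ 2.  -2.4]
scene blue bulb [0.5935 0.2525 0.0547] 0.0008 96 stop [0.5932 0.2554 0.1796] tilt deg [-0.2  1.4]
```

```bash
python3 -c "
from cell import *
print(hand_in())"
```

```text
the job is handed in; nothing more can be done
None
```

Both amber flasks are in the cans that match their stoppers. I let each go only once the force reading showed its weight on the sprung seat. The blue one stands about 1.5° off vertical; the red one leans about 3.5°, was still when last measured, and I left it as it was. The vial and dropper bottle were not touched, and the job is handed in at about 30 s of the 72 s, with no verdict returned.

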